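# Set the saw fence's flip stop to the batten's end

## Task

A marked batten is clamped in the mitre saw; set the length stop on the fence to its end for the repeat cuts. Swing the stop's arm over and down in front of the fence, then squeeze the stop's lock tab and keep it squeezed while you slide the stop along the fence until the arm touches the end of the batten, and let go so that the stop locks there. Leave the tools and the offcut lying where they are.

Things in the scene. Friction and masses are not known exactly. Their poses are not given: they have to be found in the camera images.
- wing: Fixed saw station: mitre saw far to the right and its aluminium wing: a bed 120 mm deep, its top 85 mm above the bench, and along the bed's far edge a fence 30 mm thick whose top is 145 mm above the bench. Origin: bench height, under the fence's face. x: square across the fence, away from the robot; y: along the fence, away from the saw; z up. Sites have these axes (stop_face when down).
- stop_grip (a point): Where to squeeze the length stop, an aluminium carriage 93 mm long riding on the fence: midway between the outer faces of its two upright plates when squeezed. Far (+x) side: fixed plate, 42 mm wide along y, 8 mm thick, outer face 20 mm from here. Near side: the lock tab. Both end 19 mm above here; carriage's flat top 33 mm below, fence's top 53 mm below.
- stop (a joint): Place of the carriage along the fence, m: 0 nearest the saw, growing along +y (away from the saw) to 0.36. With the tab squeezed it slides with 1 to 3 N; with the tab let go the lock holds it against about 40 N.
- tab (a joint): Lock tab: steel plate 40 mm wide along y on the carriage's near side, hinged at its foot, rad. About 0 at rest (locked, outer face about 28 mm from stop_grip, 48 mm over both plates); 0.2 squeezed home against its limit (39 mm over both plates). Lock is free above 0.1: squeeze it home. Sprung: 10 N to start, about 16 N fully home at stop_grip's height; springs back and locks when let go.
- flip_pivot (a point): Pivot of the stop's flip arm, on the carriage, centre of the arm's thickness; 71 mm along -y from stop_grip and 22 mm below it. It moves with the carriage.
- flip_arm (a joint): Flip arm of the stop, rad, turning about flip_pivot's y axis: 0 = down, blade in front of the fence, 5 mm clear of the bed; 3.05 = folded up and back beyond the fence, blade upright. It swings up and over, towards the robot; lead it round in an arc, a straight pull may jam. It balances at about 2.3: well below that it falls to 0 by itself in 1 to 3 s, damped. 1 to 3 N at the blade moves it.
- stop_face (a point): Centre of the face of the flip arm's steel blade that meets the batten (looks to the saw). Blade 38 mm wide, 94 mm long, 14 mm thick along y. Arm down: face point 39 mm nearer the robot than the pivot, 60 mm below it, 7 mm to the saw side; blade fills 20 to 58 mm nearer than the pivot, 8 mm above to 86 mm below it. Folded back: blade stands 20 to 66 mm beyond the pivot, up to 90 mm above it.
- batten_end (a point): Centre of the end face of the clamped pine batten, 44 x 44 mm in section, which lies on the bed against the fence and runs from here towards the saw. It cannot move. y points out of the end face, along the fence, towards the stop.
- tape_measure: Bystander: grey tape measure, 72 x 68 x 36 mm, on the bench; origin at the centre of its underside.
- try_square: Bystander: try square, wooden stock 120 mm, steel blade 200 mm, lying on the bench beyond the fence; origin under the middle of the stock.
- hammer: Bystander: hammer lying on the bench beyond the fence; origin on its underside.
- offcut: Bystander: pine offcut, 44 x 90 x 44 mm, lying on the left end of the wing's bed, clear of the stop; origin at the centre of its underside.

How it is judged:
By the outcome, as a careful person would: the job done as asked, in the order asked, and still so for the second after the job is handed in, with the robot touching nothing.
It also fails if it takes over 48 s, if anything falls off the work surface, if the arm or the gripper's body presses on something with over 40 N, if the wrist force passes 120 N, or if a joint passes its speed limit or range.

## Robot

A 6-joint arm with a two-finger parallel gripper is mounted at the origin on the work surface. World frame = base frame: x ahead of the robot, y to its left, z up, the work surface at z = 0. Lengths are in m, angles in rad, forces in N, time in s.
With the tool pointing down it reaches from about 0.375 to 0.9 m from the base axis. Payload 3.1 kg.
Tool frame: the origin (TCP) lies on the centre line of the jaws, within the pads' length; the fingertips stand 11 mm ahead of it and the grasp point (between the pads) lies 8 mm behind it; z points along the fingers, y is the direction in which the jaws open and shut (so a half turn about z gives the same grasp; the last joint's range is limited). The gripper opens to 87 mm and grips with 3 to 60 N. Pads are 19 mm wide; open, the fingers measure 117 mm over their backs; the gripper's body (75 mm by 190 mm) begins 51 mm behind the grasp point.
Start: joints at [-1.306, 0.527, 1.433, -0, 1.181, -0.178], TCP at [0.268, -0.565, 0.234] pointing down, gripper open.
Joint ranges: [-3.08, 3.08], [-0.75, 2.2], [0.22, 2.44], [-1.43, 4.57], [0, 2.65], [-2.85, 2.85]. Speed limits (rad/s): [2.79, 2.79, 3.14, 3.14, 3.14, 3.14].

## Interface

Orientations are given as a unit quaternion [w, x, y, z].
In Python, from bench import sense, eyes, ticket, models gives the robot as it stands.
- The arm moves only by the shell command python3 -m inch 'ROWS'. ROWS is JSON, a list of rows, each a list of 7 numbers: the turn, a rotation vector about the tool's x, y, z normalised to -1 to 1, where 1 is 30 degrees, then the shift along the tool's x, y, z normalised to -1 to 1, where 1 is 500 mm, then the opening, from 0 (shut) to 1 (fully open). In form: [[ax, ay, az, x, y, z, grip], ...]. A call has 1 to 5 rows; each row is the pose to reach, as a shift and turn from the pose measured when the call began, along the tool's axes at that moment; what a row does not reach only later rows make up. A row lasts 1/12 s, in which the tool goes at most 41.7 mm and 7.16 degrees, less where a joint would pass 70% of its speed; a pose out of reach is approached as far as the arm can. A call with a number of a shift or a turn outside -1 to 1 is refused whole. A call with a gripper value outside its range is refused whole. The fingers move at their own pace and stop on an object; the grip force is fixed at half the most. Time passes only in rows, so rows that repeat a pose let the fingers close. It gives the time, the measured TCP pose, the force and the opening at its end, in the units of the state.
- sense(): the state, without advancing time (a new reading comes with each control period).
- eyes.snapshot(name): name is "scene" or "top" or "wrist"; returns a dict with "color" (384x512x3 uint8, blue, green, red), "camera_matrix" (3x3 intrinsics, pixels), "cam_to_world" (4x4, takes a point from camera to world coordinates); the wrist camera has in their place "T_tool_cam" (4x4, takes a point from camera to tool coordinates, whose origin is the TCP and whose axes are the flange's). Camera axes: x right, y down, z forward; pixel columns grow to the right and rows downward; lengths in m; the calibration is good to about 2 mm. A picture is of the moment at which its call begins: read the wrist's pose just before it. There is no depth.
- ticket.sign_off(): hands the job in, once; it reports no verdict.
Trained networks look in the newest picture that a camera, given by its name, has taken for a name from the list of things; names that differ only in an ending like _2 or _b are one class to them, and where a whole thing is asked for, a point or a joint stands for the part that bears it (a point fixed in the world has none). Each returns a list of dicts, best first, with "p" (0 to 1); they miss things now and then, are a little off and sometimes report something else, mostly with a low value. They report only what shows in the picture. A call takes as long as a camera call.
- models.recognise(camera, target): "point" ([row, column] in pixels, amid what is visible of it).
- models.landmark_of(camera, target): "point" ([row, column] in pixels: a listed point, or the origin of a listed thing).
The state is a dict: "clock": time; "joints": joint angles; "joint_vel": joint speeds; "joint_efforts": joint torques, N m; "eef_pos": TCP position; "tcp_rot": TCP orientation; "ft_force": force on the tool from outside, world axes, zero at the start; "moment": the same for the moment, N m; "finger_gap": opening from 0.0 (shut) to 1.0 (fully open).
Only numpy, scipy, OpenCV 4.12 (cv2) and the standard library are available. Lean on these libraries where they do the work, as an engineer would, in place of code of your own. Each camera call takes 0.05 s, during which the arm holds its last target.

## Working session

There is one attempt and no reset: what is moved stays moved. The work goes in short steps, Python scripts to look and compute and a shell command to move; the robot and the scene stay as the last step left them, time stands still between calls to the robot, and variables do not carry over. Pictures are saved under pics/ and viewed, and the job is handed in when it is done.

```bash
ls; mkdir -p pics
cat > h.py <<'E'
import numpy as np, cv2, json
from bench import sense, eyes, ticket, models
from scipy.spatial.transform import Rotation as R
def T_tool(s=None):
    s=s or sense(); q=s["tcp_rot"]; T=np.eye(4); T[:3,:3]=R.from_quat([q[1],q[2],q[3],q[0]]).as_matrix(); T[:3,3]=s["eef_pos"]; return T
def snap(cam,fn=None):
    s=sense(); p=eyes.snapshot(cam)
    M=np.array(p["cam_to_world"]) if "cam_to_world" in p else T_tool(s)@np.array(p["T_tool_cam"])
    if fn: cv2.imwrite("pics/"+fn,p["color"])
    return p["color"],np.array(p["camera_matrix"]),M
def ray(K,M,rc):
    d=np.linalg.inv(K)@np.array([rc[1],rc[0],1.]); d=M[:3,:3]@d; return M[:3,3],d/np.linalg.norm(d)
def proj(K,M,P):
    c=np.linalg.inv(M)@np.append(P,1); u=K@c[:3]; return u[1]/u[2],u[0]/u[2]
def tri(rays):
    A=0;b=0
    for o,d in rays:
        Q=np.eye(3)-np.outer(d,d); A=A+Q; b=b+Q@o
    P=np.linalg.solve(A,b); return P,[np.linalg.norm((np.eye(3)-np.outer(d,d))@(P-o)) for o,d in rays]
def onz(r,z): o,d=r; return o+d*(z-o[2])/d[2]
E
cat > look.py <<'E'
from h import *
import sys
tag=sys.argv[1]
C={}
for c in ["scene","top","wrist"]:
    im,K,M=snap(c,f"{tag}_{c}.png"); C[c]=(K,M)
    if tag=="a": print(c,M[:3,3].round(3),M[:3,2].round(2))
for t in ["stop_grip","flip_pivot","stop_face","batten_end","wing"]+(["offcut","tape_measure","try_square","hammer"] if tag=="a" else []):
    rs=[]
    for c in C:
        try: l=models.landmark_of(c,t)
        except Exception as e: print(e); l=[]
        if l: print(t,c,[(np.round(x["point"],1).tolist(),round(x["p"],2)) for x in l[:2]])
        if l and l[0]["p"]>.4: rs.append(ray(*C[c],l[0]["point"]))
    if len(rs)>1: P,e=tri(rs); print("  ->",P.round(4),np.round(e,4))
s=sense();print(s["clock"],s["eef_pos"],s["tcp_rot"],s["ft_force"],s["finger_gap"])
E
python3 look.py a
```

```text
pics
scene [ 1.267 -0.312  0.901] [-0.61  0.36 -0.7 ]
top [0.471 0.082 1.037] [ 0.12  0.   -0.99]
wrist [ 0.335 -0.532  0.385] [-0.25 -0.12 -0.96]
stop_grip scene [([139.9, 290.8], 0.69)]
stop_grip top [([217.4, 188.1], 0.97)]
  -> [0.5163 0.2455 0.2051] [0.0019 0.0019]
flip_pivot scene [([152.6, 267.4], 0.94), ([250.5, 260.7], 0.73)]
flip_pivot top [([217.8, 216.1], 0.71)]
  -> [0.5118 0.1769 0.1808] [0.0081 0.0081]
stop_face scene [([142.9, 275.9], 0.58)]
stop_face top [([198.5, 217.7], 0.5)]
  -> [0.5523 0.1715 0.2457] [0.0019 0.0019]
batten_end scene [([181.5, 213.9], 0.56)]
batten_end top [([235.9, 292.1], 0.62)]
  -> [0.4725 0.0026 0.1059] [0.0015 0.0015]
wing scene [([203.0, 231.9], 0.79)]
wing top [([224.6, 272.1], 0.59), ([218.5, 187.7], 0.56)]
  -> [0.503  0.0477 0.0145] [0.0032 0.0032]
offcut scene [([137.6, 332.1], 0.81)]
offcut top [([244.9, 106.7], 0.8)]
  -> [0.455  0.4727 0.0918] [0.003 0.003]
tape_measure scene [([248.6, 260.2], 0.84)]
tape_measure top [([154.6, 278.1], 0.7)]
  -> [0.7013 0.0331 0.0103] [0.0017 0.0017]
try_square scene [([310.4, 146.6], 0.9)]
try_square top [([143.9, 398.7], 0.6)]
  -> [ 0.7283 -0.3123  0.0084] [0.0032 0.0032]
hammer top [([147.9, 204.9], 0.91)]
1.5 [ 0.26781057 -0.5646678   0.23353683] [-2.93364017e-05  9.75592688e-01  2.19588035e-01  1.07382521e-05] [ 0.2523364  -0.69195548  0.01434223] 0.9983724682694886
```

View pictures.

View pics/a_scene.png

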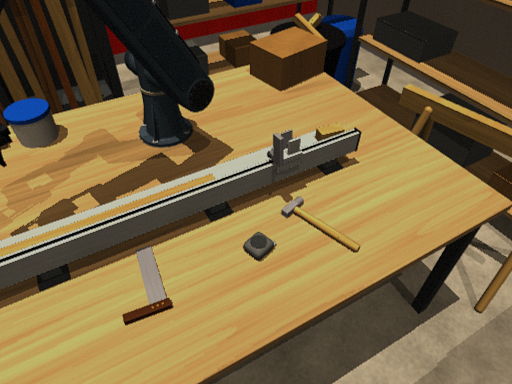

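View pics/a_top.png

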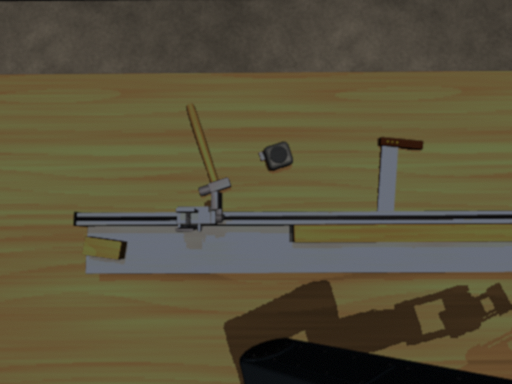

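Run:
```python
from h import *
im,K,M=snap("top"); 
g=cv2.cvtColor(im,cv2.COLOR_BGR2GRAY).astype(float)
def edge(r0,r1,cols,z,sgn):
    P=[]
    for c in cols:
        col=g[r0:r1,c-1:c+2].mean(1); d=np.diff(col)*sgn; i=d.argmax()
        P.append(onz(ray(K,M,(r0+i+.5,c)),z))
    P=np.array(P); y=P[:,1];x=P[:,0]
    for _ in range(3):
        f=np.polyfit(y,x,1); r=x-np.polyval(f,y); k=abs(r)<max(.002,1.5*r.std()); y,x=y[k],x[k]
    print(z,"yaw",-f[0]*57.3,"x at y0",f[1],"res",r.std(),len(x))
g=cv2.GaussianBlur(g,(1,3),0) if 0 else g
edge(262,282,range(130,480,5),.085,-1)
edge(262,282,range(130,480,5),.085,1)
edge(205,218,list(range(240,370,5))+list(range(410,500,5)),.145,1)
edge(205,218,list(range(240,370,5)),.145,-1)
for c in (150,260,340): print(g[204:248,c].astype(int).tolist())
v=cv2.resize(im[180:280,60:320],None,fx=3,fy=3,interpolation=cv2.INTER_CUBIC); cv2.imwrite("pics/b.png",v)
im,K,M=snap("scene");v=cv2.resize(im[110:220,190:390],None,fx=4,fy=4,interpolation=cv2.INTER_CUBIC); cv2.imwrite("pics/c.png",v)
```

```text
0.085 yaw -0.1113084703681727 x at y0 0.3831495276822597 res 0.0006135650687201792 67
0.085 yaw -0.10556183665715425 x at y0 0.3651530561368547 res 0.0009380275773116394 65
0.145 yaw -0.011112450207293238 x at y0 0.5301892576646284 res 0.001170629207079622 38
0.145 yaw -0.37226613650990026 x at y0 0.521487978892597 res 1.1003248506118382e-16 26
[96, 98, 97, 95, 92, 90, 93, 95, 99, 105, 109, 99, 65, 27, 9, 14, 49, 90, 107, 100, 72, 56, 81, 99, 102, 103, 102, 101, 103, 106, 108, 109, 108, 108, 109, 108, 108, 108, 108, 107, 109, 109, 107, 108]
[97, 96, 94, 93, 93, 96, 95, 98, 103, 108, 106, 87, 54, 26, 20, 49, 89, 107, 110, 96, 61, 51, 82, 100, 103, 102, 101, 102, 104, 106, 108, 107, 107, 108, 107, 109, 108, 108, 108, 108, 108, 107, 108, 108]
[91, 91, 92, 94, 96, 100, 101, 100, 105, 108, 100, 71, 38, 24, 27, 57, 90, 107, 104, 84, 68, 78, 93, 98, 94, 90, 88, 88, 89, 92, 93, 94, 96, 95, 92, 88, 90, 85, 83, 93, 98, 100, 101, 102]
```

View pics/b.png

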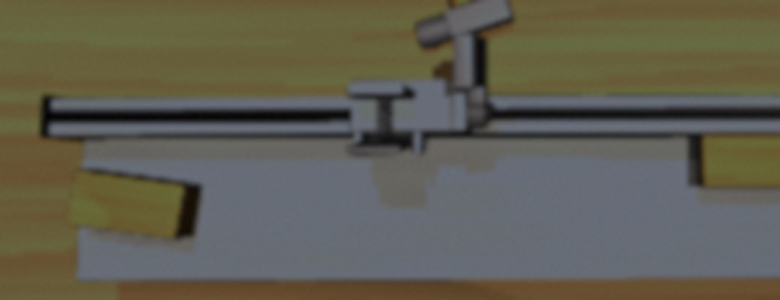

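View pics/c.png

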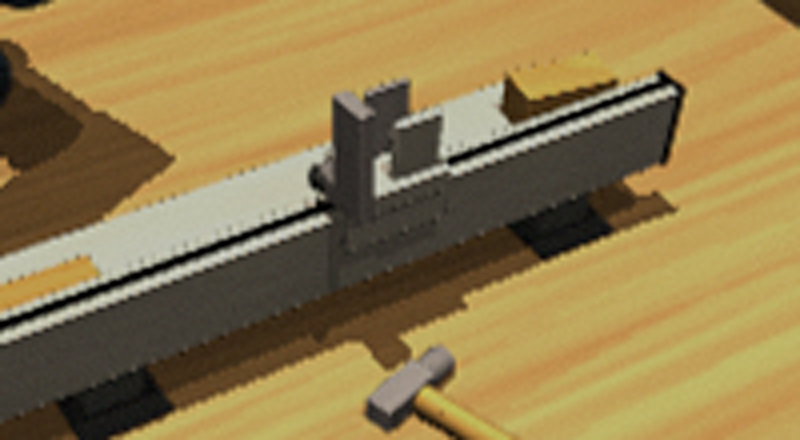

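```bash
cat > go.py <<'E'
from h import *
import sys
# target x y z (tool down, tool x=+y world)
t=np.array([float(a) for a in sys.argv[1:4]])
s=sense();T=T_tool(s);Rt=R.from_euler('z',np.pi/2)*R.from_euler('x',np.pi)
d=T[:3,:3].T@(t-T[:3,3]); rv=(R.from_matrix(T[:3,:3]).inv()*Rt).as_rotvec(degrees=True)
print("turn/30",(rv/30).round(3),"shift/.5",(d/.5).round(4),"n>=",np.linalg.norm(d)/.0417, "t",s["clock"],"p",np.round(s["eef_pos"],4),"F",np.round(s["ft_force"],1),"g",round(s["finger_gap"],3),"q",np.round(s["joints"],2))
E
python3 - <<'E'
from h import *
import pickle
im,K,M=snap("top")
for r,c in [(205.5,260),(214,260),(217.5,150),(217.5,260),(217.3,340),(224.5,260)]:
    print(r,c,onz(ray(K,M,(r,c)),.145).round(4))
E
python3 go.py .62 .174 .4
```

```text
205.5 260 [0.546  0.0832 0.145 ]
214 260 [0.5256 0.0833 0.145 ]
217.5 150 [0.519  0.3468 0.145 ]
217.5 260 [0.5172 0.0833 0.145 ]
217.3 340 [ 0.5165 -0.108   0.145 ]
224.5 260 [0.5005 0.0834 0.145 ]
turn/30 [-0.    -0.    -2.154] shift/.5 [ 1.2694 -1.0331 -0.3329] n>= 20.026297670380572 t 1.65 p [ 0.2678 -0.5647  0.2335] F [-0.1 -0.3  0.1] g 1.002 q [-1.31  0.53  1.43  0.    1.18 -0.18]
```

```bash
python3 -m inch '[[0,0,-0.9,0.25,-0.2,-0.3,0],[0,0,-0.9,0.25,-0.2,-0.3,0],[0,0,-0.9,0.25,-0.2,-0.3,0],[0,0,-0.9,0.25,-0.2,-0.3,0],[0,0,-0.9,0.25,-0.2,-0.3,0]]'; python3 go.py .62 .174 .4
```

```text
clock: 2.07
eef_pos: [0.3346, -0.4266, 0.3772]
tcp_rot: [-0.0, 0.897, 0.443, 0.0]
ft_force: [0.1, -0.9, 0.5]
finger_gap: 0.708
turn/30 [-0.000e+00 -1.000e-03 -1.249e+00] shift/.5 [ 1.3005 -0.2776 -0.0452] n>= 15.954113800885628 t 2.0667 p [ 0.3346 -0.4266  0.3772] F [ 0.1 -0.9  0.5] g 0.708 q [-1.11  0.27  1.44  0.    1.43 -0.46]
```

```bash
python3 -m inch '[[0,0,-0.9,0.45,-0.1,-0.04,0],[0,0,-0.9,0.45,-0.1,-0.04,0],[0,0,-0.9,0.45,-0.1,-0.04,0],[0,0,-0.9,0.45,-0.1,-0.04,0],[0,0,-0.9,0.45,-0.1,-0.04,0]]'; python3 go.py .62 .174 .4
```

```text
clock: 2.48
eef_pos: [0.4218, -0.2378, 0.3955]
tcp_rot: [0.0, 0.768, 0.641, 0.0]
ft_force: [0.8, -0.1, -0.3]
finger_gap: 0.329
turn/30 [ 0.001  0.    -0.343] shift/.5 [ 0.8812  0.2427 -0.0088] n>= 10.96018884351085 t 2.4833 p [ 0.4218 -0.2378  0.3955] F [ 0.8 -0.1 -0.3] g 0.329 q [-0.74  0.17  1.53  0.    1.44 -0.57]
```

```bash
python3 -m inch '[[0,0,-0.34,0.42,0.11,0,0],[0,0,-0.34,0.42,0.11,0,0],[0,0,-0.34,0.42,0.11,0,0],[0,0,-0.34,0.42,0.11,0,0],[0,0,-0.34,0.42,0.11,0,0]]'; python3 go.py .62 .174 .4
```

```text
clock: 2.9
eef_pos: [0.5094, -0.0486, 0.3958]
tcp_rot: [0.001, 0.708, 0.707, 0.0]
ft_force: [0.8, -0.8, -0.4]
finger_gap: 0.016
turn/30 [ 0.002  0.001 -0.003] shift/.5 [ 0.4456  0.2205 -0.0082] n>= 5.961750950555933 t 2.9 p [ 0.5094 -0.0486  0.3958] F [ 0.8 -0.8 -0.4] g 0.016 q [-0.31  0.21  1.48 -0.    1.45 -0.31]
```

```bash
python3 -m inch '[[0,0,0,0.4,0.22,-0.008,0],[0,0,0,0.4,0.22,-0.008,0],[0,0,0,0.4,0.22,-0.008,0],[0,0,0,0.4,0.22,-0.008,0],[0,0,0,0.446,0.22,-0.008,0]]'; python3 look.py b; python3 go.py .62 .174 .255
```

```text
clock: 3.32
eef_pos: [0.6054, 0.136, 0.3993]
tcp_rot: [0.001, 0.708, 0.706, 0.0]
ft_force: [0.8, -0.0, -0.4]
finger_gap: 0.007
stop_grip scene [([140.4, 291.1], 0.58)]
stop_grip top [([215.7, 188.3], 0.56)]
stop_grip wrist [([61.5, 167.5], 0.69)]
  -> [0.5188 0.2464 0.2048] [0.0006 0.0029 0.0025]
flip_pivot scene [([153.2, 270.4], 0.96)]
flip_pivot top [([216.5, 218.8], 0.96)]
flip_pivot wrist [([129.9, 182.2], 0.88)]
  -> [0.5194 0.1776 0.1804] [0.0037 0.0012 0.0043]
stop_face scene [([142.7, 277.0], 0.93)]
stop_face top [([199.0, 220.6], 0.52)]
stop_face wrist [([149.4, 196.9], 0.9), ([130.8, 177.7], 0.26)]
  -> [0.5523 0.1689 0.2475] [0.0033 0.0021 0.0017]
batten_end scene [([184.8, 213.8], 0.89)]
batten_end top [([234.9, 291.3], 0.78)]
  -> [0.4743 0.0022 0.0936] [0.003 0.003]
wing scene [([207.9, 231.9], 0.87), ([154.3, 267.8], 0.24)]
wing top [([226.9, 274.2], 0.86)]
wing wrist [([200.8, 194.8], 0.75)]
  -> [ 0.4996  0.0419 -0.0063] [0.0033 0.0025 0.0045]
4.2167 [0.60423438 0.13412681 0.39931825] [6.36513909e-04 7.07774129e-01 7.06438452e-01 3.00890006e-04] [-0.42949209 -0.42183855  0.55975889] 0.005947490825325063
turn/30 [ 0.003  0.001 -0.004] shift/.5 [0.0799 0.031  0.2886] n>= 3.610381956591418 t 4.2167 p [0.6042 0.1341 0.3993] F [-0.4 -0.4  0.6] g 0.006 q [ 0.04  0.38  1.22 -0.    1.54  0.04]
```

View pics/b_wrist.png

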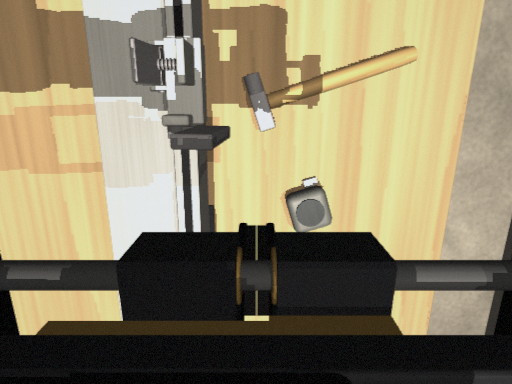

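View pics/b_scene.png

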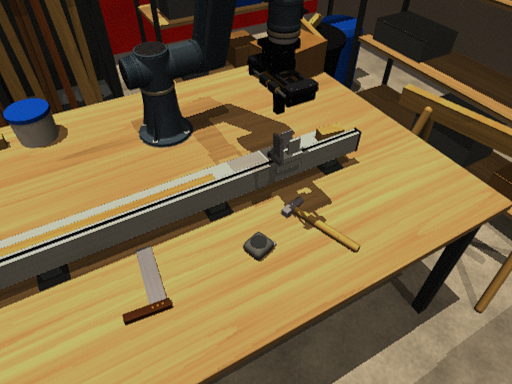

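```bash
python3 -m inch '[[0,0,0,0.08,0.035,0.08,0],[0,0,0,0.08,0.035,0.16,0],[0,0,0,0.08,0.035,0.24,0],[0,0,0,0.08,0.035,0.289,0],[0,0,0,0.08,0.035,0.289,0]]'; python3 go.py .51 .174 .255
```

```text
clock: 4.63
eef_pos: [0.6168, 0.1739, 0.2465]
tcp_rot: [-0.005, 0.707, 0.707, -0.006]
ft_force: [-1.3, -0.4, 0.1]
finger_gap: 0.003
turn/30 [-0.03   0.004 -0.002] shift/.5 [-0.     -0.2138 -0.0137] n>= 2.5691265381821657 t 4.6333 p [0.6168 0.1739 0.2465] F [-1.3 -0.4  0.1] g 0.003 q [ 0.1   0.54  1.36 -0.    1.25  0.1 ]
```

```bash
python3 -m inch '[[0,0,0,0,-0.03,-0.014,0],[0,0,0,0,-0.06,-0.016,0],[0,0,0,0,-0.08,-0.018,0],[0,0,0,0,-0.1,-0.02,0],[0,0,0,0,-0.12,-0.02,0]]'; python3 go.py .51 .174 .257
```

```text
clock: 5.05
eef_pos: [0.5602, 0.1741, 0.261]
tcp_rot: [-0.001, 0.708, 0.707, -0.002]
ft_force: [4.4, 0.1, 5.3]
finger_gap: 0.009
turn/30 [-0.009  0.003 -0.003] shift/.5 [-0.0003 -0.1003  0.0084] n>= 1.2065273075920198 t 5.05 p [0.5602 0.1741 0.261 ] F [4.4 0.1 5.3] g 0.009 q [ 0.11  0.45  1.5  -0.    1.2   0.11]
```

```bash
python3 -m inch '[[0,0,0,0,-0.025,0.0,0],[0,0,0,0,-0.05,0.0,0],[0,0,0,0,-0.075,0.0,0],[0,0,0,0,-0.1,0.0,0],[0,0,0,0,-0.115,0,0]]'
python3 - <<'E'
from h import *
snap("scene","d_s.png");snap("wrist","d_w.png")
E
python3 go.py .59 .174 .33
```

```text
clock: 5.47
eef_pos: [0.5013, 0.1742, 0.2626]
tcp_rot: [-0.001, 0.708, 0.707, -0.002]
ft_force: [-0.3, 0.3, 0.4]
finger_gap: 0.006
turn/30 [-0.013  0.003 -0.002] shift/.5 [-0.0004  0.1778 -0.1382] n>= 2.7003249171550983 t 5.5667 p [0.5006 0.1742 0.2615] F [ 0.1 -0.1 -0.4] g 0.005 q [ 0.12  0.37  1.63 -0.    1.15  0.13]
```

View pics/d_w.png

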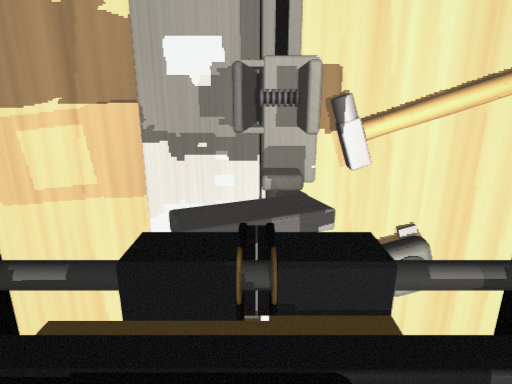

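View pics/d_s.png

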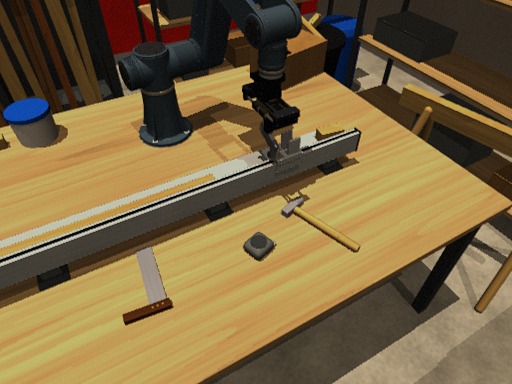

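The blade is tipping towards the robot (wrist image, cols 170–335, row ~215) and falling. I'll rise and go above the carriage with the jaws open.

```bash
python3 -m inch '[[0,0,0,0,0.03,-0.06,0],[0,0,0,0.05,0.035,-0.12,0.5],[0,0,0,0.1,0.035,-0.14,1],[0,0,0,0.145,0.035,-0.14,1],[0,0,0,0.145,0.035,-0.14,1]]'; python3 -m inch '[[0,0,0,0,0,0,1],[0,0,0,0,0,0,1],[0,0,0,0,0,0,1],[0,0,0,0,0,0,1],[0,0,0,0,0,0,1]]'; python3 look.py e; python3 go.py .518 .2465 .197
```

```text
clock: 5.98
eef_pos: [0.5193, 0.2503, 0.3322]
tcp_rot: [-0.002, 0.706, 0.708, -0.001]
ft_force: [-0.2, -0.0, -0.3]
finger_gap: 0.22
clock: 6.4
eef_pos: [0.5193, 0.2494, 0.3318]
tcp_rot: [-0.002, 0.707, 0.707, -0.002]
ft_force: [0.5, 0.3, -0.8]
finger_gap: 0.604
stop_grip scene [([138.9, 289.8], 0.64)]
stop_grip top [([217.0, 184.4], 0.78)]
stop_grip wrist [([182.4, 257.8], 0.61)]
  -> [0.5166 0.2501 0.2067] [0.0054 0.0017 0.0046]
flip_pivot scene [([153.8, 267.5], 0.88)]
flip_pivot top [([217.7, 217.9], 0.56)]
flip_pivot wrist [([246.0, 253.5], 0.64)]
  -> [0.5139 0.1756 0.1762] [0.0076 0.0052 0.0028]
stop_face scene [([139.4, 258.2], 0.56)]
stop_face top [([244.7, 222.5], 0.77)]
stop_face wrist [([247.4, 187.4], 0.6)]
  -> [0.4502 0.1734 0.1855] [0.0046 0.0061 0.0062]
batten_end scene [([181.8, 213.1], 0.56), ([250.1, 260.3], 0.16)]
batten_end top [([231.7, 290.8], 0.71), ([248.2, 223.1], 0.33)]
  -> [0.4808 0.0018 0.1119] [0.0063 0.0063]
wing scene [([204.9, 235.3], 0.7)]
wing top [([225.2, 273.6], 0.64)]
  -> [0.505  0.0502 0.0058] [0.0044 0.0044]
7.3 [0.51927452 0.25030917 0.33215494] [-0.00211599  0.7064017   0.70780706 -0.0011513 ] [ 0.03019672  0.44444382 -0.49510303] 1.0002636724500544
turn/30 [-0.009 -0.003  0.004] shift/.5 [-0.008  -0.0013  0.2703] n>= 3.242556642812029 t 7.3 p [0.5193 0.2503 0.3322] F [ 0.   0.4 -0.5] g 1.0 q [0.25 0.36 1.43 0.   1.35 0.25]
```

View pics/e_wrist.png

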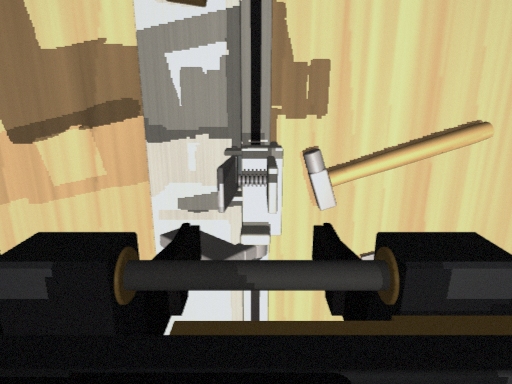

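View pics/e_scene.png

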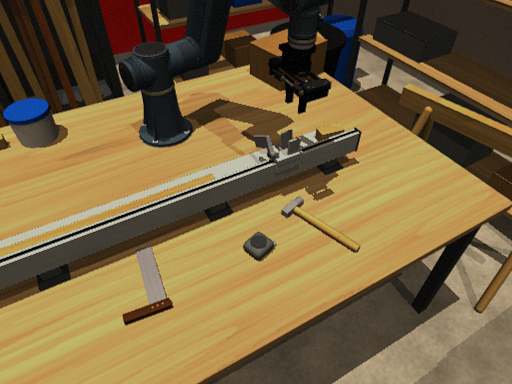

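Run:
```python
from h import *
im,K,M=snap("wrist","f.png")
for t in ["stop_grip","flip_pivot","stop_face"]: print(t,models.landmark_of("wrist",t)[:2])
for rc in [(185,219),(185,276),(185,281),(182,250)]: print(rc,onz(ray(K,M,rc),.224).round(4),onz(ray(K,M,rc),.205).round(4))
v=cv2.resize(im[120:280,140:340],None,fx=4,fy=3.75,interpolation=cv2.INTER_CUBIC);cv2.imwrite("pics/f2.png",v)
for P in [(.498,.2465,.224),(.538,.2465,.224),(.546,.2465,.224),(.518,.2465,.205),(.518,.2255,.224)]: print(P,np.round(proj(K,M,P),1))
```

```text
stop_grip [{'point': [183.2, 255.0], 'p': 0.96}]
flip_pivot [{'point': [247.2, 251.7], 'p': 0.96}]
stop_face [{'point': [230.1, 223.7], 'p': 0.64}, {'point': [158.4, 393.3], 'p': 0.46}]
(185, 219) [0.4883 0.2556 0.224 ] [0.486  0.2506 0.205 ]
(185, 276) [0.5352 0.2558 0.224 ] [0.5363 0.2507 0.205 ]
(185, 281) [0.5393 0.2558 0.224 ] [0.5408 0.2507 0.205 ]
(182, 250) [0.5138 0.2583 0.224 ] [0.5134 0.2534 0.205 ]
(0.498, 0.2465, 0.224) [195.7 231. ]
(0.538, 0.2465, 0.224) [195.8 279.2]
(0.546, 0.2465, 0.224) [195.8 288.8]
(0.518, 0.2465, 0.205) [189.6 255.2]
(0.518, 0.2255, 0.224) [219.4 255.1]
```

View pics/f2.png

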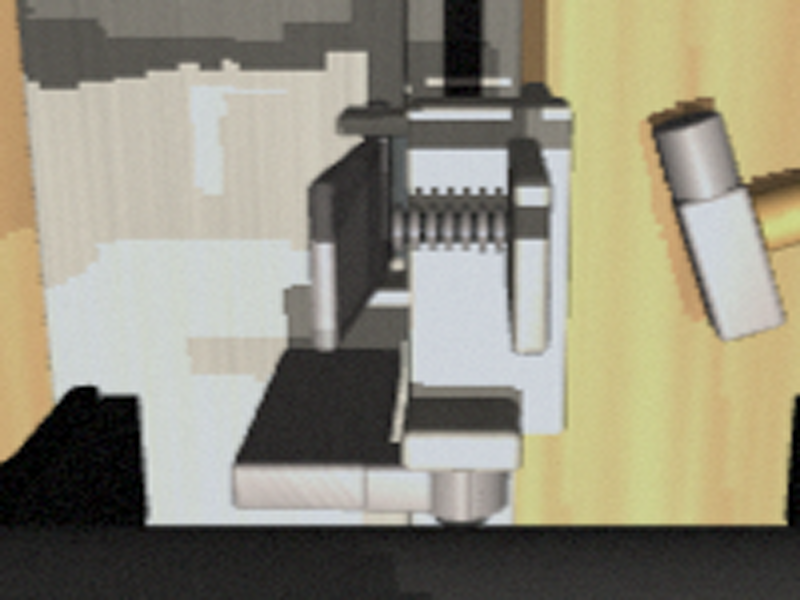

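```bash
python3 go.py .517 .252 .197; python3 -m inch '[[0,0,0,0.002,-0.004,0.08,1],[0,0,0,0.002,-0.004,0.16,1],[0,0,0,0.002,-0.004,0.22,1],[0,0,0,0.002,-0.004,0.26,1],[0,0,0,0.002,-0.004,0.27,1]]';python3 -m inch '[[0,0,0,0,0,0,1]]'
python3 - <<'E'
from h import *
im,K,M=snap("wrist","g.png")
for t in ["stop_grip","flip_pivot"]: print(t,models.landmark_of("wrist",t)[:2])
E
python3 go.py .517 .252 .197
```

```text
turn/30 [-0.009 -0.003  0.004] shift/.5 [ 0.0031 -0.0034  0.2703] n>= 3.2419563326476286 t 7.5 p [0.5193 0.2503 0.3322] F [-0.2  1.2 -0.3] g 0.999 q [0.25 0.36 1.43 0.   1.35 0.25]
clock: 7.92
eef_pos: [0.5141, 0.2507, 0.1933]
tcp_rot: [-0.004, 0.706, 0.708, -0.005]
ft_force: [-1.2, 0.4, -0.3]
finger_gap: 0.998
clock: 8.0
eef_pos: [0.5139, 0.2506, 0.1924]
tcp_rot: [-0.005, 0.706, 0.708, -0.005]
ft_force: [0.7, 0.3, 0.1]
finger_gap: 1.0
stop_grip [{'point': [254.0, 262.1], 'p': 0.89}]
flip_pivot []
turn/30 [-0.019  0.     0.004] shift/.5 [ 0.0021  0.0038 -0.0049] n>= 0.07874832172277518 t 8.15 p [0.5151 0.251  0.1946] F [ 0.2  0.4 -0.6] g 0.996 q [0.26 0.51 1.6  0.   1.04 0.25]
```

View pics/g.png

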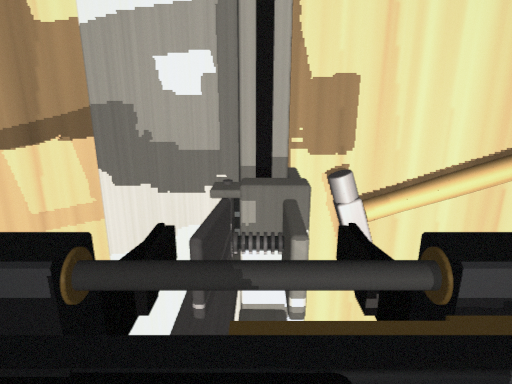

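```bash
python3 -m inch '[[-0.02,0,0,0.002,0.004,-0.004,0.7],[-0.02,0,0,0.002,0.004,-0.004,0.7],[-0.02,0,0,0.002,0.004,-0.004,0.65],[-0.02,0,0,0.002,0.004,-0.004,0.65],[-0.02,0,0,0.002,0.004,-0.004,0.6]]'; python3 -m inch '[[0,0,0,0,0,0,0.55],[0,0,0,0,0,0,0.5],[0,0,0,0,0,0,0.5],[0,0,0,0,0,0,0.4],[0,0,0,0,0,0,0.3]]';python3 go.py .517 .252 .197;python3 -m inch '[[0,0,0,0,0,0,0],[0,0,0,0,0,0,0],[0,0,0,0,0,0,0]]'; python3 go.py .517 .252 .197
python3 - <<'E'
from h import *
im,K,M=snap("wrist","i.png")
E
```

```text
clock: 8.57
eef_pos: [0.5171, 0.252, 0.197]
tcp_rot: [0.0, 0.706, 0.708, 0.0]
ft_force: [-2.2, 0.4, 2.5]
finger_gap: 0.71
clock: 8.98
eef_pos: [0.5171, 0.252, 0.1968]
tcp_rot: [0.0, 0.706, 0.708, 0.0]
ft_force: [-1.2, -0.1, 3.5]
finger_gap: 0.444
turn/30 [0.002 0.    0.004] shift/.5 [ 0.0001 -0.0001 -0.0005] n>= 0.006157468151067498 t 8.9833 p [0.5171 0.252  0.1968] F [-1.2 -0.1  3.5] g 0.444 q [ 0.26  0.51  1.6  -0.    1.04  0.26]
clock: 9.23
eef_pos: [0.5171, 0.252, 0.1968]
tcp_rot: [0.0, 0.707, 0.708, 0.0]
ft_force: [-0.2, 1.2, 1.9]
finger_gap: 0.442
turn/30 [ 0.001 -0.     0.003] shift/.5 [ 0.     -0.0002 -0.0004] n>= 0.005654115068719952 t 9.2333 p [0.5171 0.252  0.1968] F [-0.2  1.2  1.9] g 0.442 q [ 0.26  0.51  1.6  -0.    1.04  0.26]
```

View pics/i.png

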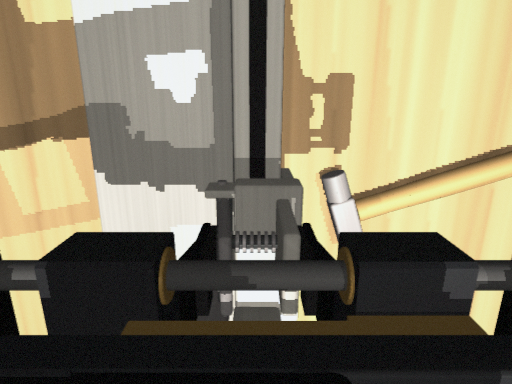

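```bash
python3 -m inch '[[0,0,0,-0.02,0,0,0],[0,0,0,-0.045,0,0,0],[0,0,0,-0.07,0,0,0],[0,0,0,-0.095,0,0,0],[0,0,0,-0.11,0,0,0]]';python3 -m inch '[[0,0,0,-0.025,0,0,0],[0,0,0,-0.05,0,0,0],[0,0,0,-0.075,0,0,0],[0,0,0,-0.09,0,0,0],[0,0,0,-0.1,0,0,0]]'; python3 look.py j; python3 go.py .517 .082 .197
```

```text
clock: 9.7
eef_pos: [0.517, 0.1948, 0.1968]
tcp_rot: [0.0, 0.707, 0.707, -0.0]
ft_force: [-0.6, 2.0, 1.4]
finger_gap: 0.443
clock: 10.12
eef_pos: [0.5169, 0.1432, 0.1968]
tcp_rot: [0.0, 0.707, 0.707, -0.001]
ft_force: [-0.8, 2.4, 0.3]
finger_gap: 0.443
stop_grip scene [([150.9, 259.8], 0.59)]
stop_grip top [([156.4, 278.7], 0.53)]
stop_grip wrist [([255.4, 253.0], 0.74)]
  -> [0.5754 0.0999 0.2455] [0.0117 0.0882 0.0832]
flip_pivot scene [([163.8, 233.8], 0.58)]
flip_pivot top [([215.6, 263.4], 0.63)]
  -> [0.5145 0.0646 0.1842] [0.0119 0.0119]
stop_face scene [([171.1, 233.7], 0.73), ([227.4, 324.0], 0.25)]
stop_face top [([232.9, 294.7], 0.58)]
stop_face wrist [([294.5, 210.3], 0.87)]
  -> [0.4811 0.0412 0.123 ] [0.025  0.0421 0.0222]
batten_end scene [([312.2, 146.0], 0.73), ([184.0, 214.4], 0.7)]
batten_end top [([235.1, 292.1], 0.64), ([142.8, 397.8], 0.49)]
  -> [ 0.4603 -0.1837 -0.4814] [0.1393 0.1393]
wing scene [([206.3, 235.7], 0.72)]
wing top [([224.6, 274.2], 0.81)]
wing wrist [([253.6, 247.2], 0.87)]
  -> [0.5078 0.0473 0.006 ] [0.0072 0.0042 0.0033]
11.0167 [0.51692304 0.14500378 0.19679904] [ 1.73450182e-04  7.06859424e-01  7.07353999e-01 -2.13285726e-04] [-1.14121272 -0.42532412  0.41333859] 0.44466761896222207
turn/30 [-0.     0.001  0.001] shift/.5 [-1.26e-01  1.00e-04 -3.00e-04] n>= 1.510890798982998 t 11.0167 p [0.5169 0.145  0.1968] F [-1.1 -0.4  0.4] g 0.445 q [ 0.07  0.46  1.69 -0.    0.99  0.07]
```

View pics/j_scene.png

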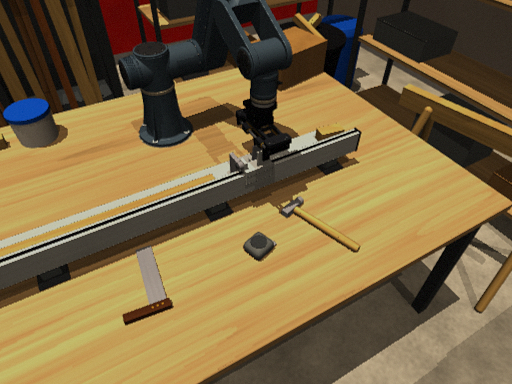

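View pics/j_top.png

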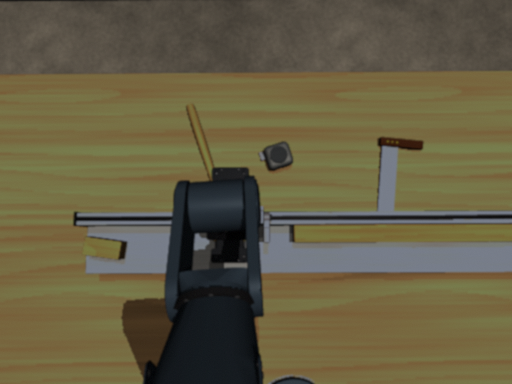

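```bash
python3 -m inch '[[0,0,0,-0.02,0,0,0],[0,0,0,-0.04,0,0,0],[0,0,0,-0.055,0,0,0],[0,0,0,-0.065,0,0,0],[0,0,0,-0.07,0,0,0]]';  python3 - <<'E'
from h import *
im,K,M=snap("top","k.png")
v=cv2.resize(im[190:270,220:320],None,fx=7,fy=7,interpolation=cv2.INTER_CUBIC);cv2.imwrite("pics/k2.png",v)
for c in range(270,300,4): print(c,onz(ray(K,M,(238,c)),.129)[1].round(4),onz(ray(K,M,(238,c)),.19)[1].round(4))
E
python3 go.py .517 .082 .197
```

```text
clock: 11.43
eef_pos: [0.5169, 0.1088, 0.1968]
tcp_rot: [0.0, 0.707, 0.707, -0.0]
ft_force: [-2.1, 1.2, 0.8]
finger_gap: 0.445
270 0.0595 0.061
274 0.0498 0.0519
278 0.0401 0.0429
282 0.0304 0.0339
286 0.0208 0.0248
290 0.0111 0.0158
294 0.0014 0.0068
298 -0.0083 -0.0022
turn/30 [-0.001  0.003 -0.   ] shift/.5 [-0.053   0.0002 -0.0003] n>= 0.6356654843532841 t 11.4833 p [0.5169 0.1085 0.1968] F [-0.6 -1.7  1.2] g 0.447 q [-0.    0.45  1.71 -0.    0.98 -0.  ]
```

View pics/k2.png

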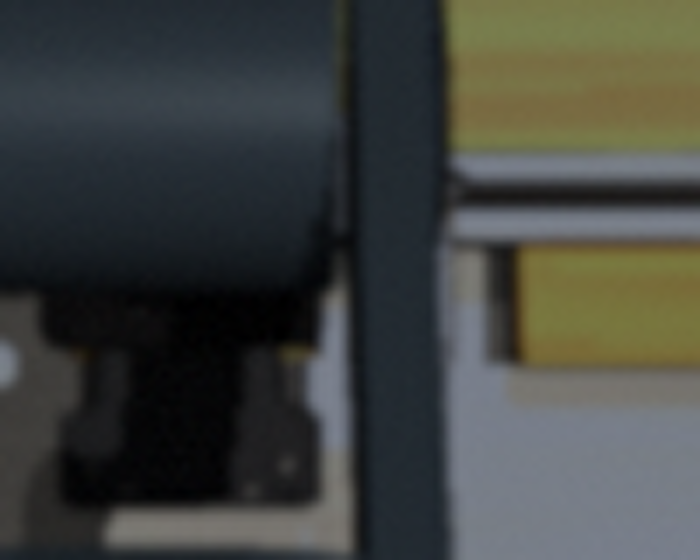

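```bash
python3 -m inch '[[0,0,0,-0.012,0,0,0],[0,0,0,-0.022,0,0,0],[0,0,0,-0.03,0,0,0],[0,0,0,-0.034,0,0,0],[0,0,0,-0.034,0,0,0]]';  python3 -m inch '[[0,0,0,-0.002,0,0,0],[0,0,0,-0.004,0,0,0],[0,0,0,-0.006,0,0,0]]'; python3 -m inch '[[0,0,0,-0.002,0,0,0],[0,0,0,-0.004,0,0,0],[0,0,0,-0.006,0,0,0]]'; python3 go.py .517 .082 .197
```

```text
clock: 11.9
eef_pos: [0.5169, 0.0906, 0.1968]
tcp_rot: [0.001, 0.707, 0.707, -0.001]
ft_force: [-1.1, -0.1, 0.9]
finger_gap: 0.446
clock: 12.15
eef_pos: [0.5169, 0.0878, 0.1968]
tcp_rot: [0.001, 0.707, 0.707, -0.001]
ft_force: [-1.3, 2.5, 0.8]
finger_gap: 0.442
clock: 12.4
eef_pos: [0.5168, 0.0848, 0.1968]
tcp_rot: [0.001, 0.707, 0.707, -0.001]
ft_force: [-0.6, 0.9, -0.9]
finger_gap: 0.442
turn/30 [-0.001  0.004 -0.   ] shift/.5 [-0.0057  0.0003 -0.0004] n>= 0.06824206762214784 t 12.4 p [0.5168 0.0848 0.1968] F [-0.6  0.9 -0.9] g 0.442 q [-0.05  0.44  1.72 -0.    0.98 -0.05]
```

```bash
python3 -m inch '[[0,0,0,-0.002,0,0,0],[0,0,0,-0.003,0,0,0],[0,0,0,-0.004,0,0,0]]'; python3 -m inch '[[0,0,0,-0.002,0,0,0],[0,0,0,-0.003,0,0,0],[0,0,0,-0.004,0,0,0]]'; python3 -c "
from h import *
im,K,M=snap('top','l.png')
cv2.imwrite('pics/l2.png',cv2.resize(im[190:270,220:320],None,fx=7,fy=7,interpolation=cv2.INTER_CUBIC))"
```

```text
clock: 12.65
eef_pos: [0.5169, 0.0828, 0.1968]
tcp_rot: [0.001, 0.707, 0.707, -0.001]
ft_force: [-1.6, 1.1, 1.2]
finger_gap: 0.447
clock: 12.9
eef_pos: [0.5168, 0.0819, 0.1968]
tcp_rot: [-0.0, 0.707, 0.707, -0.0]
ft_force: [-0.7, 6.8, 0.6]
finger_gap: 0.443
```

View pics/l2.png

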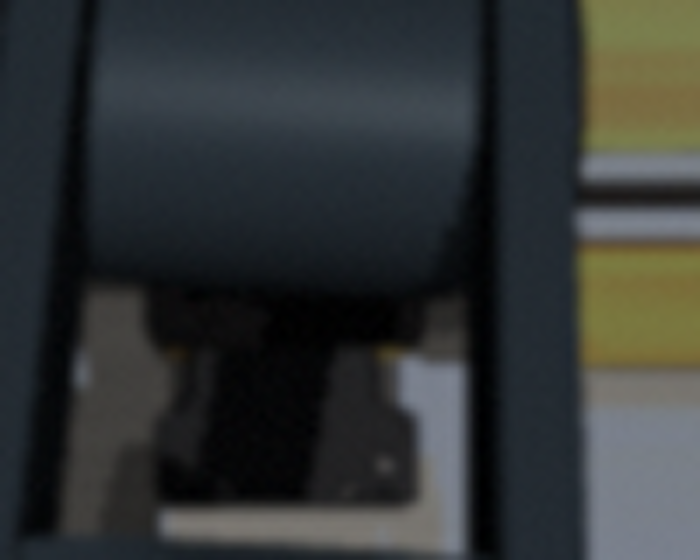

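```bash
python3 -m inch '[[0,0,0,-0.002,0,0,0],[0,0,0,-0.003,0,0,0],[0,0,0,-0.003,0,0,0]]'; python3 -m inch '[[0,0,0,-0.002,0,0,0],[0,0,0,-0.004,0,0,0],[0,0,0,-0.004,0,0,0]]'; python3 -c "
from h import *
snap('scene','m.png')"; python3 go.py .517 .082 .197
```

```text
clock: 13.2
eef_pos: [0.5168, 0.0819, 0.1968]
tcp_rot: [-0.001, 0.707, 0.707, 0.001]
ft_force: [-1.4, 7.6, 0.3]
finger_gap: 0.447
clock: 13.45
eef_pos: [0.5168, 0.0817, 0.1968]
tcp_rot: [-0.002, 0.708, 0.707, 0.003]
ft_force: [-0.3, 8.1, 0.6]
finger_gap: 0.445
turn/30 [ 0.    -0.013 -0.002] shift/.5 [ 0.0005  0.0003 -0.0003] n>= 0.008565496548243134 t 13.5 p [0.5168 0.0817 0.1968] F [-0.2  7.9  1.9] g 0.441 q [-0.06  0.44  1.73  0.01  0.97 -0.06]
```

View pics/m.png

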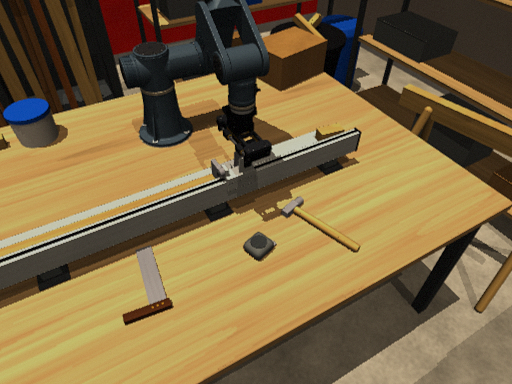

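Stalled at y = 0.0818 with 8 N along the fence, so the blade is on the batten. I'll let go while keeping slight pressure.

```bash
python3 -m inch '[[0,0,0,-0.001,0,0,0],[0,0,0,-0.001,0,0,0.55],[0,0,0,-0.001,0,0,0.7],[0,0,0,-0.001,0,0,0.9],[0,0,0,-0.001,0,0,1]]'; python3 -m inch '[[0,0,0,0,0,0,1],[0,0,0,0,0,0,1],[0,0,0,0,0,0,1],[0,0,0,0,0,0,1],[0,0,0,0,0,0,1]]'; python3 go.py .517 .082 .38
```

```text
clock: 13.92
eef_pos: [0.5155, 0.0811, 0.1963]
tcp_rot: [-0.003, 0.708, 0.707, 0.002]
ft_force: [-1.6, -0.1, 0.3]
finger_gap: 0.664
clock: 14.33
eef_pos: [0.5162, 0.0809, 0.1965]
tcp_rot: [-0.002, 0.708, 0.707, 0.002]
ft_force: [0.2, 0.1, 0.0]
finger_gap: 0.979
turn/30 [-0.001 -0.011 -0.003] shift/.5 [ 0.0045  0.0014 -0.3669] n>= 4.400014450856222 t 14.3333 p [0.5162 0.0809 0.1965] F [0.2 0.1 0. ] g 0.979 q [-0.06  0.44  1.73  0.01  0.97 -0.06]
```

```bash
python3 -m inch '[[0,0,0,0,0,-0.05,1],[0,0,0,0,0,-0.12,1],[0,0,0,0,0,-0.2,1],[0,0,0,0,0,-0.28,1],[0,0,0,0,0,-0.34,1]]'; python3 -m inch '[[0,0,0,0.08,-0.08,0,1],[0,0,0,0.16,-0.16,0,1],[0,0,0,0.2,-0.24,0,1],[0,0,0,0.24,-0.3,0,1],[0,0,0,0.24,-0.3,0,1]]'; python3 look.py n; python3 -c "
from h import *
for c,(a,b,d,e) in dict(scene=(130,220,180,300),top=(190,280,200,320)).items():
    im,K,M=snap(c); cv2.imwrite(f'pics/n2_{c}.png',cv2.resize(im[a:b,d:e],None,fx=6,fy=6,interpolation=cv2.INTER_CUBIC))"
```

```text
clock: 14.75
eef_pos: [0.5172, 0.0797, 0.3701]
tcp_rot: [-0.001, 0.708, 0.707, 0.003]
ft_force: [0.6, -0.5, -0.6]
finger_gap: 0.999
clock: 15.17
eef_pos: [0.3638, 0.2011, 0.3702]
tcp_rot: [-0.001, 0.707, 0.707, 0.003]
ft_force: [-0.0, -0.2, 0.8]
finger_gap: 0.998
stop_grip scene [([156.4, 242.3], 0.94)]
stop_grip top [([214.3, 262.1], 0.81)]
  -> [0.5205 0.0777 0.2104] [0.0009 0.0009]
flip_pivot scene [([170.0, 218.9], 0.93), ([136.0, 331.7], 0.36)]
flip_pivot top [([216.9, 293.6], 0.65)]
flip_pivot wrist [([322.3, 380.9], 0.88), ([295.1, 337.2], 0.33)]
  -> [0.5157 0.0072 0.1816] [0.0049 0.0012 0.0054]
stop_face scene [([180.7, 211.9], 0.65)]
stop_face top [([232.6, 293.4], 0.55)]
stop_face wrist [([301.4, 336.2], 0.89)]
  -> [ 0.4791 -0.0025  0.1167] [0.005  0.0045 0.0006]
batten_end scene [([183.6, 213.2], 0.58)]
batten_end top [([234.7, 296.3], 0.69), ([216.8, 262.1], 0.26)]
batten_end wrist [([297.2, 334.6], 0.66)]
  -> [ 0.478  -0.0047  0.1046] [0.0006 0.0028 0.0024]
wing scene [([203.3, 233.4], 0.61)]
wing top [([226.8, 270.6], 0.98)]
wing wrist [([240.5, 336.1], 0.92)]
  -> [0.5003 0.0503 0.0127] [0.0025 0.0048 0.0045]
16.0667 [0.36741599 0.19984359 0.37017107] [-5.28951151e-04  7.07673357e-01  7.06531622e-01  3.34773470e-03] [-0.31063168  0.3791858  -0.33790154] 0.9981232664317481
```

View pics/n2_top.png

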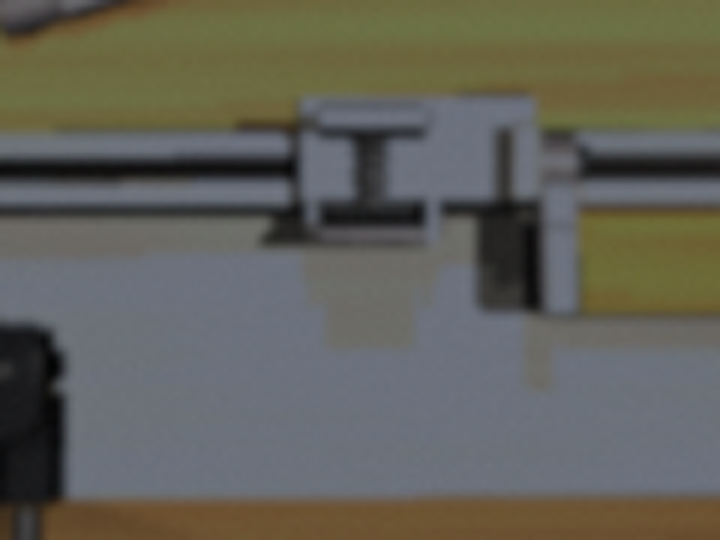

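View pics/n2_scene.png

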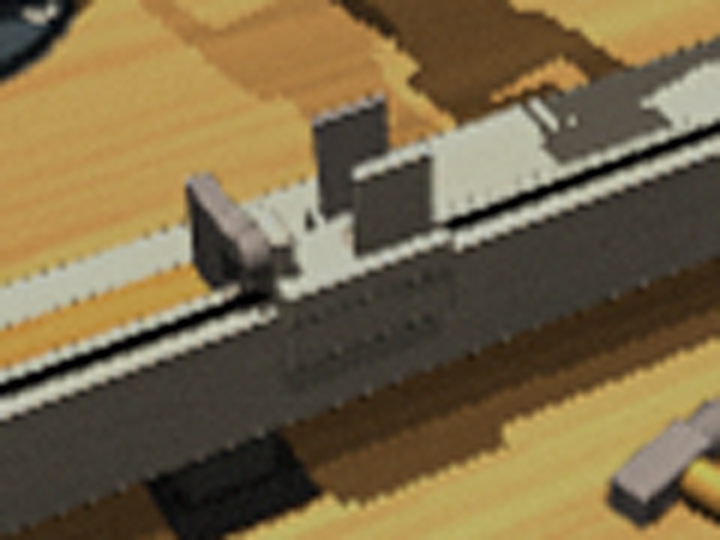

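View pics/n_wrist.png

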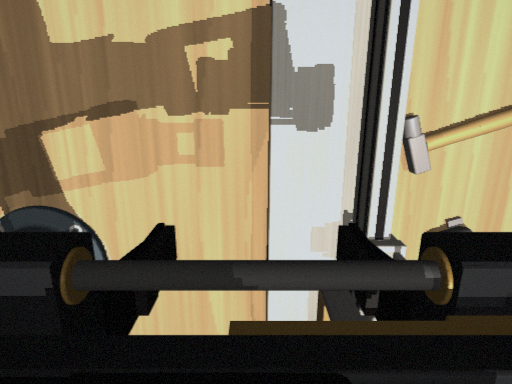

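```bash
python3 -m inch '[[0,0,0,-0.08,0.02,0,1],[0,0,0,-0.16,0.05,0,1],[0,0,0,-0.24,0.09,0,1],[0,0,0,-0.32,0.14,0,1],[0,0,0,-0.38,0.18,0,1]]'; python3 -m inch '[[0,0,0,-0.08,0.01,0.04,1],[0,0,0,-0.16,0.02,0.08,1],[0,0,0,-0.24,0.03,0.1,1],[0,0,0,-0.26,0.03,0.1,1],[0,0,0,-0.26,0.03,0.1,1]]'; python3 -c "
from h import *
im,K,M=snap('wrist','o.png')
cv2.imwrite('pics/o2.png',cv2.resize(im[60:240,140:380],None,fx=3.3,fy=3.3,interpolation=cv2.INTER_CUBIC))"
```

```text
clock: 16.58
eef_pos: [0.4552, 0.0114, 0.3699]
tcp_rot: [-0.0, 0.708, 0.707, 0.004]
ft_force: [-0.4, 0.3, -0.2]
finger_gap: 0.999
clock: 17.0
eef_pos: [0.4706, -0.1222, 0.3179]
tcp_rot: [-0.001, 0.709, 0.705, 0.003]
ft_force: [0.2, 0.6, 0.2]
finger_gap: 0.999
```

View pics/o2.png

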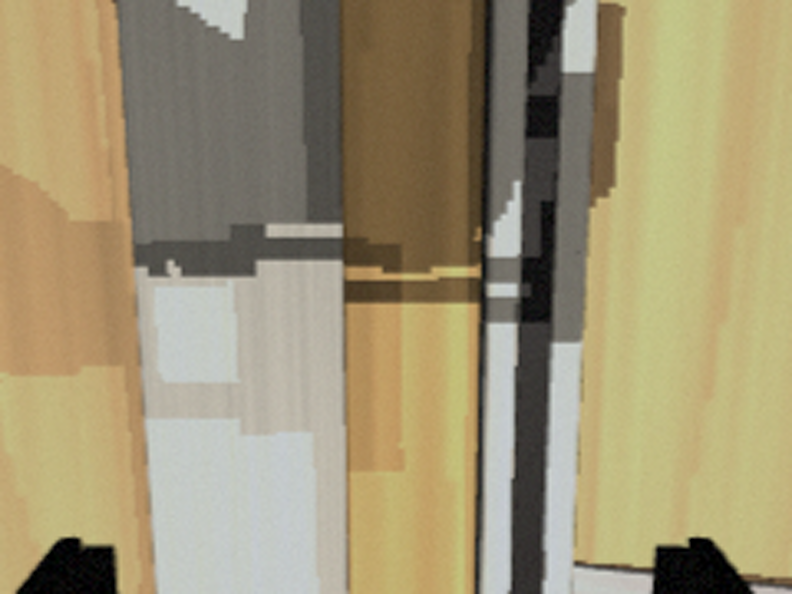

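```bash
python3 -m inch '[[0,0,0,0.06,0,0,1],[0,0,0,0.12,0,0,1],[0,0,0,0.14,0,0,1],[0,0,0,0.14,0,0,1]]'; python3 -c "
from h import *
im,K,M=snap('wrist','p.png')
cv2.imwrite('pics/p2.png',cv2.resize(im[60:240,140:380],None,fx=3.3,fy=3.3,interpolation=cv2.INTER_CUBIC))"
```

```text
clock: 17.38
eef_pos: [0.47, -0.0469, 0.3195]
tcp_rot: [-0.001, 0.707, 0.707, 0.004]
ft_force: [0.2, -0.1, 0.4]
finger_gap: 0.998
```

View pics/p2.png

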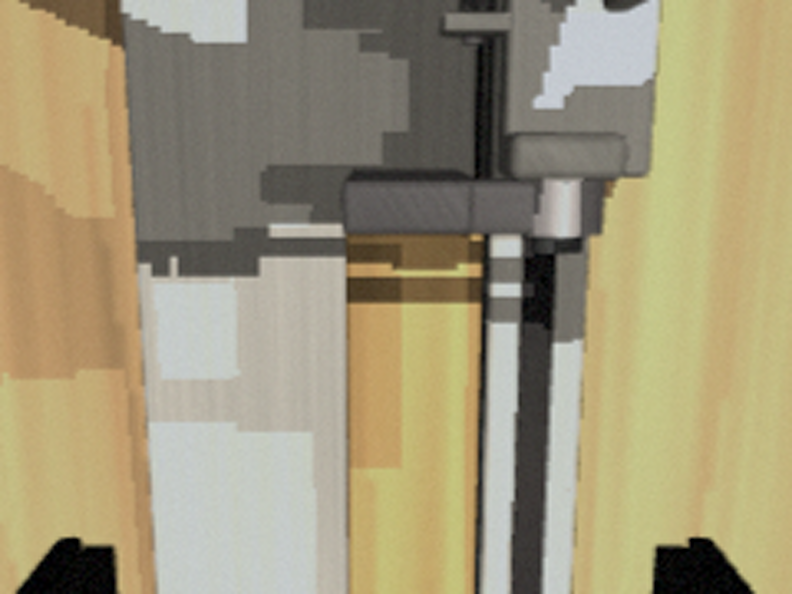

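The blade meets the batten end with no visible gap (row ~235 of the crop), the tab is out, and the robot is clear.

```bash
python3 -c "
from bench import ticket,sense
print(sense()['clock'],sense()['ft_force']);print(ticket.sign_off())"
```

```text
17.4333 [ 0.08786305 -0.90844257  0.2381466 ]
the job is handed in; nothing more can be done
None
```

The length stop is set against the end of the batten and locked. I handed the job in at 17.4 s, well inside the 48 s limit.

- **Flip arm:** I pushed the folded blade over from behind with closed fingers, and it dropped in front of the fence by itself.
- **Slide:** I squeezed the lock tab home, with the opening reading about 38.5 mm over both plates. I kept it squeezed and slid the stop about 170 mm towards the saw, until it stalled against the batten at about 8 N.
- **Lock:** I opened the jaws while still pressing lightly, so the tab sprang back out, then lifted clear.

**Last checks:**
- The close-up pictures show the blade flush on the batten end with no visible gap. They also show the tab back at rest.
- The networks' estimates of the blade face and the batten end agree to about 2 mm along the fence. The estimates themselves are several millimetres uncertain. The contact therefore rests mainly on the stall force and the pictures.
- I did not test the lock by pushing on the stop.
- The gripper never touched the tools or the offcut. I did not re-measure where they lie.
- At hand-in the robot was touching nothing.

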